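# Stand a toppled specimen pot up in its carrier and latch the hold-down bar

## Task

The amber pot in the white two-place carrier has toppled over the carrier's low far end wall: push it upright with the fingertips so that it stands flat in its place. Then push the carrier's aluminium hold-down bar over from behind and press it down on the lids until the black catch at the front snaps over its tongue and keeps it down, and leave it so. Pinch and lift nothing, and do not disturb the other pot or the things round about.

Things in the scene. Friction and masses are not known exactly. Their poses are not given: they have to be found in the camera images.
- carrier: White carrier for two sealed pots, fixed, 152 mm long (y) by 72 mm deep (x), on a 2 mm blue mat. Origin: middle of its underside; z up; -x is its front (catch, towards the table's edge), +x its back (hinge), +y its far end. Floor inside at z 6 mm; low end walls and divider to z 16, front and back walls to z 28. Hinge posts at x 40, y +-73.5, 12 x 5 mm, to z 72.
- place_tipped (a point): Middle of the floor of the far place (carrier 0, 37, 6 mm), where the amber pot belongs; 68 x 62 mm (y, x). Axes as the carrier. A light push (1 to 2 N) high on the leaning pot's lid face, 65 to 75 mm above the carrier's underside, towards -y and slightly up, turns the pot about its foot's edge; within 35 degrees of upright it drops in by itself. A low, level push jams it.
- place_seated (a point): Middle of the floor of the near place (carrier x 0, y -37, z 6 mm), where the other pot stands; same size. Axes as the carrier.
- tipped_pot: Sealed pot, amber contents, white lid, 70 g, 56 mm high; lid 61 mm wide and 15 mm deep, foot 51 mm wide. Origin: centre of the foot; z runs to the lid. It leans about 55 degrees out over the far end wall, lid to carrier +y: foot's lower edge on the floor, body on the wall, lid out to y +105 mm, lid's upper edge 80 mm above the carrier's underside.
- seated_pot: Sealed pot of the same size with pale yellow contents and a white lid, upright in the near place. Origin: centre of its foot. Lid tops of standing pots are 62 mm above the carrier's underside.
- bar (a joint): Angle (rad) of the hold-down bar: 0 level and shut, 1.57 straight up, 1.95 the stop leaning back. A light spring (about 1 N at the bar when shut) swings it open again unless the catch holds it; let go, it stays only between about 1.5 and 1.95. It can be pressed to -0.02; latched it rests at about 0.02.
- bar_hinge (a point): Middle of the bar's hinge axis, which runs along the carrier's y (carrier x 40, y 0, z 66 mm). Axes as the carrier.
- bar_middle (a point): Middle of the bar's outer face (top when shut, back when open), 40 mm from the hinge axis. The aluminium bar is a strip 137 mm long (carrier y), 24 mm wide (28 to 52 mm from the axis), 3 mm thick, on two arms, rubber pads below; at its middle an 18 mm wide tongue runs on to 80 mm from the axis. Shut, its upper face is 68 mm above the carrier's underside, the pads 1 mm above the lids.
- catch (a joint): Angle (rad) of the sprung black catch on the carrier's front wall: 0 at rest; the tongue pushes it out to 0.1, then it springs back to 0 over the tongue. To snap it takes 6 to 11 N of downward push on the middle of the bar; 20 N does no harm.
- catch_tip (a point): Middle of the sloping lead-in above the catch's hook (carrier x -39, y 0, z 78 mm); the catch is 18 mm wide and reaches to z 94 mm. Keep the finger that presses the bar clear of it.
- empty_pot: Clear open pot, 58 mm wide, 52 mm high, standing near the carrier's near end; leave alone. Origin: centre of its foot.
- cassette_a: White flat test cassette, 91 x 52 x 5 mm, lying on the table; leave alone. Origin: middle of its underside.
- cassette_b: White flat test cassette, 93 x 57 x 5 mm, lying on the table; leave alone. Origin: middle of its underside.
- timer: Small light grey bench timer, 62 x 62 x 20 mm, to the right of the carrier; leave alone. Origin: middle of its underside.
- gel: White pump bottle, 68 x 60 x 167 mm, to the right; leave alone. Origin: middle of its underside.

How it is judged:
On the way, in this order (a step that is already met when the one before it is completed fails the run):
1. the amber pot stands upright and flat in its place (angle between tipped_pot's own z axis and vertical below 0.08 rad and horizontal distance between tipped_pot and place_tipped below 0.012 m and z of tipped_pot in the frame of carrier below 0.01 m), for 0.3 s.
2. the bar is down under its catch (value of joint bar below 0.045 rad and value of joint catch below 0.04 rad), for 0.3 s.
At the end, for the whole second after the job is handed in: Both pots stand upright (within 0.08 rad) and flat on the floor of their places (within 12 mm of the middle), the bar is down (under 0.045 rad) with the catch sprung back over it (under 0.04 rad), and everything is at rest (all of step 1 and all of step 2 and angle between seated_pot's own z axis and vertical below 0.08 rad and horizontal distance between seated_pot and place_seated below 0.012 m and z of seated_pot in the frame of carrier below 0.01 m and linear speed of each of tipped_pot, seated_pot below 0.02 m/s and velocity of joint bar below 0.05 rad/s); the robot touches nothing.
It fails at once if the amber pot is lifted, dragged out or carried instead of tipped up (z of tipped_pot in the frame of carrier above 0.037 m or (angle between tipped_pot's own z axis and vertical below 0.4 rad and z of tipped_pot in the frame of carrier above 0.024 m) or horizontal distance between tipped_pot and place_tipped above 0.045 m).
It fails at once if the other pot is lifted, tipped or pushed out of its place (angle between seated_pot's own z axis and vertical above 0.35 rad or z of seated_pot in the frame of carrier above 0.018 m or horizontal distance between seated_pot and place_seated above 0.015 m).
It fails at once if one of the things standing or lying round about is moved (distance of any of empty_pot, cassette_a, cassette_b, timer, gel from where it was at the start of the episode above 0.02 m).
It also fails if it takes over 48 s, if anything falls off the work surface, if the arm or the gripper's body presses on something with over 40 N, if the wrist force passes 120 N, or if a joint passes its speed limit or range.

## Robot

A 7-joint arm with a two-finger parallel gripper is mounted at the origin on a cart in front of the work surface, level with it; the furniture and walls round the work are solid. World frame = base frame: x ahead of the robot, y to its left, z up, the work surface at z = 0. Lengths are in m, angles in rad, forces in N, time in s.
With the tool pointing down it reaches from about 0.4 to 0.85 m from the base axis. Payload 10.4 kg.
Tool frame: the origin (TCP) lies on the centre line of the jaws, within the pads' length; the fingertips stand 22 mm ahead of it and the grasp point (between the pads) lies 3 mm ahead of it; z points along the fingers, y is the line along which they close (so a half turn about z gives the same grasp; the last joint's range is limited). The gripper opens to 87 mm and grips with 3 to 60 N. Pads are 19 mm wide; open, the fingers measure 117 mm over their backs; the gripper's body (75 mm by 190 mm) begins 51 mm behind the grasp point.
Start: joints at [1.258, 0.332, -0.065, 1.46, 0.022, 1.35, -0.088], TCP at [0.179, -0.599, 0.245] pointing down, gripper open.
Joint ranges: [-2.6, 2.6], [-0.5, 2.12], [-1.47, 1.34], [0.16, 2.42], [-1.27, 4.41], [0.06, 2.06], [-2.6, 2.6]. Speed limits (rad/s): [2.22, 2.22, 2.79, 2.79, 3.14, 3.14, 3.14].

## Interface

Orientations are given as a unit quaternion [x, y, z, w].
In Python, from bench import r, cams gives the robot as it stands (r), with the cameras (cams).
- The arm moves only by the tool inch_along, called after "Call:" as a command line: name --pt "numbers of a row" for each row, then --argument value for the rest. Schema: {"type":"object","properties":{"deltas":{"type":"array","items":{"type":"array","prefixItems":[{"type":"array","items":{"type":"number"},"minItems":3,"maxItems":3},{"type":"number"},{"type":"number"}],"minItems":3,"maxItems":3},"minItems":1,"maxItems":12},"grip_force":{"type":"number"},"only":{"type":"string"},"quiet":{"type":"boolean"},"lines":{"type":"string"}},"required":["deltas"],"additionalProperties":false}. deltas is a list of rows, 1 to 12 of them, each written [[dx, dy, dz], turn, opening]: dx, dy, dz in shares of 60 cm (1.0 is 60 cm), then a turn about the tool's z in parts of the range, where 1.0 means pi/2 rad, then the finger opening in m; each row is the pose to reach, as a shift and turn from the pose commanded when the call began, along the tool's axes at that moment; what a row does not reach only later rows make up. A row lasts 1/10 s, in which the tool goes at most 0.05 m and 0.15 rad, less where a joint would pass 70% of its speed; a pose out of reach is approached as far as the arm can. The fingers move at their own pace and stop on an object; grip_force is the grip in N (left out, the last holds). Time passes only in rows, so rows that do not move let the fingers close. The tool returns the time, the measured TCP pose, the force, the opening and the grip force at its end. only (a regular expression) keeps the lines of the reply that match it, lines (a string "A,B") keeps lines A to B, and quiet returns only ok. A shift or turn number past 1, either way, is cut back to 1. Input that does not fit is refused with a message, and nothing moves.
- r.read_state(): the state, without advancing time (a new reading comes with each control period).
- cams.camera(name): name is "scene" or "top" or "wrist"; returns a dict with "img" (420x560x3 uint8, red, green, blue), "fx", "fy", "cx", "cy" (pixels), "pose" (4x4, takes a point from camera to world coordinates). Camera axes: x right, y down, z forward; pixel columns grow to the right and rows downward; lengths in m; the calibration is good to about 2 mm. The wrist camera is an equidistant fisheye: a pixel r from the principal point sees the ray r / f radians off the axis. A picture is of the moment at which its call begins. There is no depth.
- r.close_job(): hands the job in; it is judged then, once.
The state is a dict: "time": time; "joint_positions": joint angles; "joint_vel": joint speeds; "joint_torque": joint torques, N m; "ee_pos": TCP position; "eef_rot": TCP orientation; "ft_force": force on the tool from outside, world axes, zero at the start; "torque": the same for the moment, N m; "width": finger opening in m; "grip_force": force on a finger pad.
Only numpy, scipy, OpenCV 4.12 (cv2) and the standard library are available. Lean on these libraries where they do the work, as an engineer would, in place of code of your own. Each camera call takes 0.05 s, during which the arm holds its last target. There are 200 camera calls.

## Working session

There is one attempt and no reset: what is moved stays moved. The work goes in short steps, Python scripts to look and compute and a tool call to move; the robot and the scene stay as the last step left them, time stands still between calls to the robot, and variables do not carry over. Pictures are saved under pics/ and viewed, at most 10 in all, crops included, and the job is handed in when it is done.

```bash
ls; mkdir -p pics; python3 - <<'E'
from bench import r, cams
import cv2, numpy as np
s=r.read_state(); print(s['time'],s['ee_pos'],s['eef_rot'],s['ft_force'],s['width'])
for n in("scene","top"):
    c=cams.camera(n); cv2.imwrite(f'pics/{n}0.png',c['img'][:,:,::-1]); print(n,c['fx'],c['cx'],c['cy'],np.round(c['pose'],4).tolist())
E
```

```text
bench.py
pics
0.0 [ 0.17850166 -0.59859012  0.24373442] [ 9.89517270e-01  1.44412726e-01 -1.41309290e-04 -7.18887892e-04] [-0.81889182 -0.31817836  0.66839787] 0.08685736337837377
scene 528.8092155353652 269.4838233137982 206.33823608522866 [[-0.8495, -0.3443, 0.3998, -0.048], [-0.5276, 0.5579, -0.6406, 0.9032], [-0.0024, -0.7551, -0.6556, 0.966], [0.0, 0.0, 0.0, 1.0]]
top 488.05891856082087 285.80730686517893 206.7723121886639 [[-0.0235, -0.9937, 0.1092, 0.3285], [-0.9997, 0.0226, -0.0091, 0.044], [0.0066, -0.1094, -0.994, 1.6538], [0.0, 0.0, 0.0, 1.0]]
```

View pics/scene0.png

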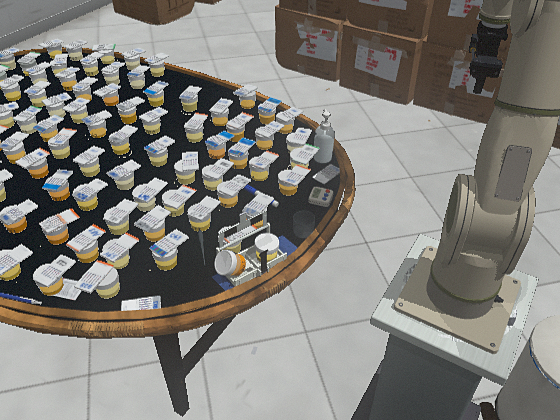

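View pics/top0.png

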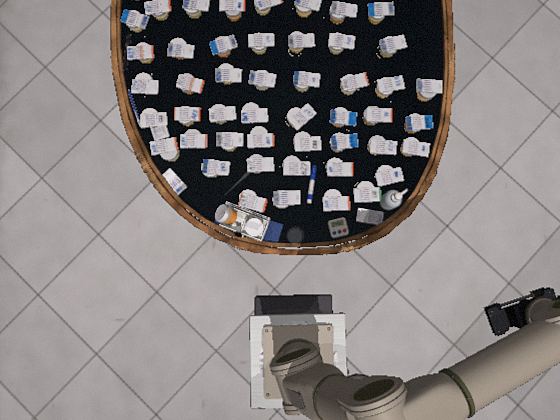

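The scene view shows the carrier near (245,250) with the amber pot at (230,263). In the top view the carrier is near (243,220) with the amber pot at its left end, (226,214). I'll enlarge both.

```bash
python3 - <<'E'
import cv2, numpy as np
a=cv2.imread('pics/scene0.png')[190:300,195:315]; b=cv2.imread('pics/top0.png')[190:255,200:300]
a=cv2.resize(a,None,fx=5,fy=5,interpolation=cv2.INTER_CUBIC); b=cv2.resize(b,None,fx=8,fy=8,interpolation=cv2.INTER_CUBIC)
cv2.imwrite('pics/s1.png',a);cv2.imwrite('pics/t1.png',b)
E
```

```text
(no output)
```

View pics/s1.png

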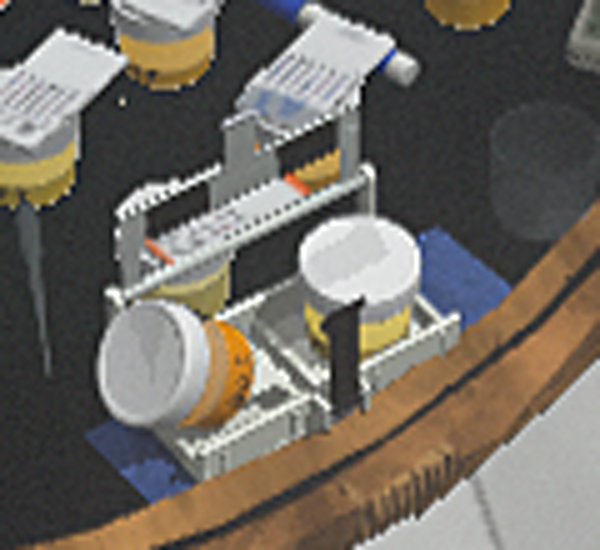

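View pics/t1.png

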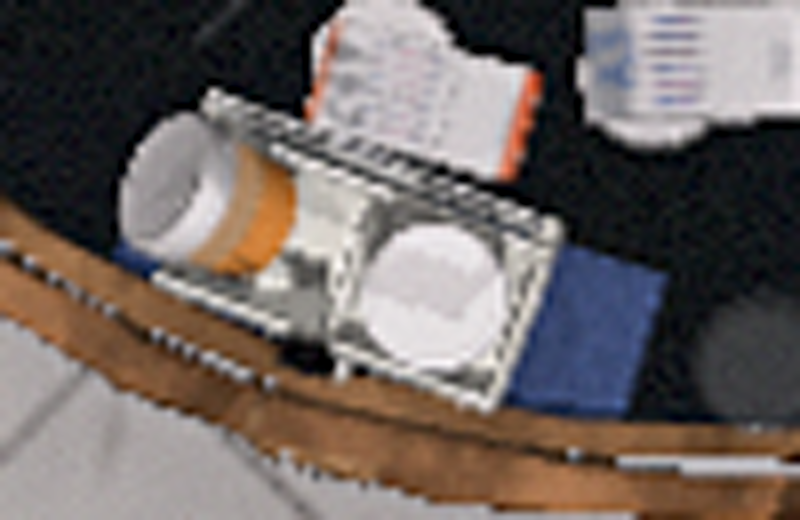

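The scene crop shows these points:
- Post tops at crop (370,172) near and (116,292) far.
- Seated lid centre at about (360,255).
- Amber lid face at about (150,362).
- Catch top at (350,303).
- Bar open, leaning back behind the carrier, with foreign pots close behind it.

The top crop shows posts at (210,97) and (553,225), and the seated lid at (435,295).

```bash
cat > h.py <<'E'
import numpy as np
from bench import r, cams
def rays(c,uv):
    uv=np.atleast_2d(uv).astype(float); d=np.c_[(uv[:,0]-c['cx'])/c['fx'],(uv[:,1]-c['cy'])/c['fy'],np.ones(len(uv))]
    return c['pose'][:3,3],(d/np.linalg.norm(d,axis=1)[:,None])@c['pose'][:3,:3].T
def fish(c,uv):
    uv=np.atleast_2d(uv).astype(float); p=np.c_[(uv[:,0]-c['cx'])/c['fx'],(uv[:,1]-c['cy'])/c['fy']]
    t=np.linalg.norm(p,axis=1); d=np.c_[p*np.sinc(t/np.pi)[:,None],np.cos(t)]
    return c['pose'][:3,3],d@c['pose'][:3,:3].T
def plane(o,d,z): return o+d*((z-o[2])/d[:,2])[:,None]
def tri(o1,d1,o2,d2):
    A=np.c_[d1,-d2]; t=np.linalg.lstsq(A,o2-o1,rcond=None)[0]
    p,q=o1+d1*t[0],o2+d2*t[1]; return (p+q)/2,np.linalg.norm(p-q)
E
cat > m.py <<'E'
from h import *; import cv2
S=cams.camera('scene');T=cams.camera('top')
cs=lambda u,v:((u+.5)/5-.5+195,(v+.5)/5-.5+190)
ct=lambda u,v:((u+.5)/8-.5+200,(v+.5)/8-.5+190)
def lid(c,x0,y0,x1,y1):
    im=c['img'][y0:y1,x0:x1].astype(int); m=((im.min(2)>170)).astype(np.uint8)
    n,l,st,ce=cv2.connectedComponentsWithStats(m); return [(st[i,4],ce[i]+[x0,y0]) for i in range(1,n) if st[i,4]>25]
P={'postN':(cs(370,172),ct(553,225)),'postF':(cs(116,292),ct(210,97)),'lidS':(cs(360,255),ct(435,295)),'lidA':(cs(150,362),ct(172,185))}
for k,(a,b) in P.items():
    o1,d1=rays(S,a);o2,d2=rays(T,b); p,e=tri(o1,d1[0],o2,d2[0]); print(k,p.round(4),'gap',e.round(4))
for k,uv,z in(('postN',P['postN'][0],.074),('postF',P['postF'][0],.074),('lidS',P['lidS'][0],.064),('catch',cs(350,303),.096)):
    print('scene',k,plane(*rays(S,uv),z).round(4))
for k,uv,z in(('postN',P['postN'][1],.074),('postF',P['postF'][1],.074),('lidS',P['lidS'][1],.064)): print('top',k,plane(*rays(T,uv),z).round(4))
E
python3 m.py
```

```text
postN [0.4668 0.0854 0.0691] gap 0.0029
postF [0.5218 0.2237 0.0743] gap 0.0029
lidS [0.4406 0.1346 0.0658] gap 0.0007
lidA [0.4886 0.2418 0.0611] gap 0.0004
scene postN [[0.4626 0.0893 0.074 ]]
scene postF [[0.5206 0.2229 0.074 ]]
scene lidS [[0.4412 0.1329 0.064 ]]
scene catch [[0.4112 0.1891 0.096 ]]
top postN [[0.4676 0.0859 0.074 ]]
top postF [[0.5231 0.2245 0.074 ]]
top lidS [[0.441  0.1348 0.064 ]]
```

Units first: shifts go in shares of 60 cm and turns go in shares of pi/2 rad. So 0.344 m / 0.6 = 0.5733, -0.315 m / 0.6 = -0.525, 0.674 rad / 1.5708 = 0.4291.

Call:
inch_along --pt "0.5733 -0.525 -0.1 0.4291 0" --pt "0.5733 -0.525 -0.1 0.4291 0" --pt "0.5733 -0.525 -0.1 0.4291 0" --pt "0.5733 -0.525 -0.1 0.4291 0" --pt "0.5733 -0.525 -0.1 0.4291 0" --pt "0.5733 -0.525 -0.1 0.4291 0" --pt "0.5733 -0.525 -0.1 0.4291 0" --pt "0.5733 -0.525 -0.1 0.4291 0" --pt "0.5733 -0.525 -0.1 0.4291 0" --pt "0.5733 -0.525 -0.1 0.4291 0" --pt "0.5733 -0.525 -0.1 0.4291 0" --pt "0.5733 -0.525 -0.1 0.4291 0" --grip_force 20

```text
refused: deltas[0]: [0.5733, -0.525, -0.1, 0.4291, 0] is too long (schema: maxItems 3). Nothing was moved.
```

I used the wrong layout. The manual says rows with the three-number parts in brackets of their own; once more.

Call:
inch_along --deltas '[[[0.5733,-0.525,-0.1],0.4291,0],[[0.5733,-0.525,-0.1],0.4291,0],[[0.5733,-0.525,-0.1],0.4291,0],[[0.5733,-0.525,-0.1],0.4291,0],[[0.5733,-0.525,-0.1],0.4291,0],[[0.5733,-0.525,-0.1],0.4291,0],[[0.5733,-0.525,-0.1],0.4291,0],[[0.5733,-0.525,-0.1],0.4291,0],[[0.5733,-0.525,-0.1],0.4291,0],[[0.5733,-0.525,-0.1],0.4291,0],[[0.5733,-0.525,-0.1],0.4291,0],[[0.5733,-0.525,-0.1],0.4291,0]]' --grip_force 20

```text
time: 1.4
ee_pos: [0.4181, -0.1989, 0.3044]
eef_rot: [0.982, -0.191, -0.0, 0.0]
ft_force: [-0.8, -1.0, -0.0]
width: 0.0026
grip_force: 0.0
```

```bash
cat > go.py <<'E'
import sys; from h import *; from scipy.spatial.transform import Rotation as R
s=r.read_state(); t=np.array(eval(sys.argv[1])); M=R.from_quat(s['eef_rot']).as_matrix()
print('pos',np.round(s['ee_pos'],4),'tool x',M[:,0].round(3),'delta tool',(M.T@(t-s['ee_pos'])).round(4),'yaw',np.degrees(np.arctan2(M[1,0],M[0,0])).round(2),'f',np.round(s['ft_force'],2),'t',s['time'])
E
python3 go.py '[0.506,0.29,0.25]'
```

```text
pos [ 0.4181 -0.1989  0.3044] tool x [ 0.927 -0.374 -0.   ] delta tool [-0.1014 -0.4863  0.0543] yaw -21.97 f [-0.8  -0.97 -0.01] t 1.4
```

In the tool's units: -0.486 m / 0.6 = -0.81, -0.1 m / 0.6 = -0.1667.

Call:
inch_along --deltas '[[[-0.1667,-0.81,0.05],0,0],[[-0.1667,-0.81,0.05],0,0],[[-0.1667,-0.81,0.05],0,0],[[-0.1667,-0.81,0.05],0,0],[[-0.1667,-0.81,0.05],0,0],[[-0.1667,-0.81,0.05],0,0],[[-0.1667,-0.81,0.05],0,0],[[-0.1667,-0.81,0.05],0,0],[[-0.1667,-0.81,0.05],0,0],[[-0.1667,-0.81,0.05],0,0],[[-0.1667,-0.81,0.05],0,0],[[-0.1667,-0.81,0.05],0,0]]'

```text
time: 2.6
ee_pos: [0.5083, 0.2825, 0.2731]
eef_rot: [0.981, -0.193, -0.001, 0.001]
ft_force: [-0.0, -0.7, -0.1]
width: 0.0002
grip_force: 0.0
```

```bash
python3 - <<'E'
from h import *; import cv2
c=cams.camera('wrist'); cv2.imwrite('pics/w1.png',c['img'][:,:,::-1]); print(c['fx'],c['cx'],c['cy'],c['pose'].round(4).tolist()); np.save('w1p.npy',c['pose'])
s=r.read_state();print(s['ee_pos'],s['time'],s['ft_force'])
E
```

```text
325.19226210127806 276.6552675998338 212.8100804300583 [[-0.378, -0.8973, -0.2279, 0.5706], [-0.9258, 0.3672, 0.0899, 0.2582], [0.003, 0.245, -0.9695, 0.4129], [0.0, 0.0, 0.0, 1.0]]
[0.50654537 0.28789166 0.27318162] 2.65 [-1.47767737  1.92852253  0.59837289]
```

View pics/w1.png

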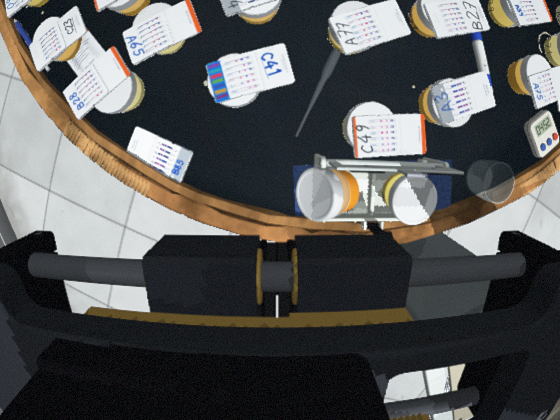

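The wrist view shows the carrier at about (370,190), with the amber lid at (318,195), the seated pot at (410,198), the bar at (390,165) and the catch at (375,228). The fingers are at (278,275). I'll enlarge it for a second fix.

```bash
python3 - <<'E'
import cv2
a=cv2.imread('pics/w1.png')[135:245,285:475]; cv2.imwrite('pics/w1c.png',cv2.resize(a,None,fx=4,fy=4,interpolation=cv2.INTER_CUBIC))
E
```

```text
(no output)
```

View pics/w1c.png

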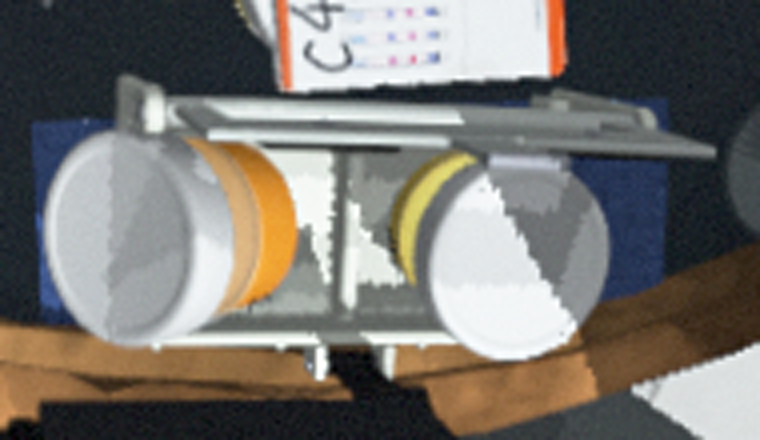

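The crop shows the seated lid centre at crop (518,260) and the amber lid face centre at crop (118,240), spanning rows 135 to 345.

```bash
python3 - <<'E'
from h import *
w=cams.camera('wrist');S=cams.camera('scene');T=cams.camera('top'); w['pose']=np.load('w1p.npy')
cw=lambda u,v:((u+.5)/4-.5+285,(v+.5)/4-.5+135)
cs=lambda u,v:((u+.5)/5-.5+195,(v+.5)/5-.5+190); ct=lambda u,v:((u+.5)/8-.5+200,(v+.5)/8-.5+190)
o,d=fish(w,[cw(518,260),cw(118,240)])
print('lidS plane',plane(o,d[:1],.064).round(4))
for n,i,a,b in(('S',0,cs(360,255),ct(435,295)),('A',1,cs(150,362),ct(172,185))):
    for c,uv in((S,a),(T,b)):
        o2,d2=rays(c,uv); p,e=tri(o,d[i],o2,d2[0]); print(n,p.round(4),e.round(4))
C=np.array([.4577,.170]);ex=np.array([.927,-.375]);ey=np.array([.375,.927])
for n,p in(('lidA',[.4886,.2418]),('lidS',[.441,.1347])): q=np.array(p)-C; print(n,(q@ex).round(4),(q@ey).round(4))
E
python3 go.py '[0.506,0.29,0.10]'
```

```text
lidS plane [[0.4425 0.136  0.064 ]]
S [0.4415 0.1346 0.064 ] 0.003
S [0.4413 0.135  0.0608] 0.0001
A [0.4899 0.243  0.0605] 0.004
A [0.4895 0.2436 0.0514] 0.0013
lidA 0.0017 0.0781
lidS -0.0022 -0.039
pos [0.5071 0.2833 0.2738] tool x [ 0.927 -0.375 -0.002] delta tool [-0.0032 -0.006   0.1738] yaw -22.01 f [ 0.24 -1.56 -0.63] t 2.8
```

In the tool's units: 0.182 m / 0.6 = 0.3033, 0.01 m / 0.6 = 0.0167.

Call:
inch_along --deltas '[[[-0.005,0,0.0833],0,0],[[-0.005,0,0.1667],0,0],[[-0.005,0,0.25],0,0],[[-0.005,0,0.3033],0,0],[[-0.005,0,0.3033],0,0],[[-0.005,0.0167,0.3033],0,0],[[-0.005,0.0333,0.3033],0,0],[[-0.005,0.0333,0.3033],0,0],[[-0.005,0.0333,0.3033],0,0]]'

```text
time: 3.7
ee_pos: [0.4974, 0.2665, 0.094]
eef_rot: [0.981, -0.192, 0.0, -0.001]
ft_force: [0.3, 0.3, 0.6]
width: 0.0006
grip_force: 0.0
```

```bash
python3 go.py '[0.4565,0.169,0.091]'
python3 - <<'E'
from h import *; import cv2
S=cams.camera('scene'); cv2.imwrite('pics/s2.png',cv2.resize(S['img'][190:300,195:315,::-1],None,fx=5,fy=5,interpolation=cv2.INTER_CUBIC))
E
```

```text
pos [0.4974 0.2665 0.094 ] tool x [ 0.927 -0.376 -0.   ] delta tool [-0.0012  0.1057  0.0028] yaw -22.09 f [0.32 0.35 0.63] t 3.7
```

View pics/s2.png

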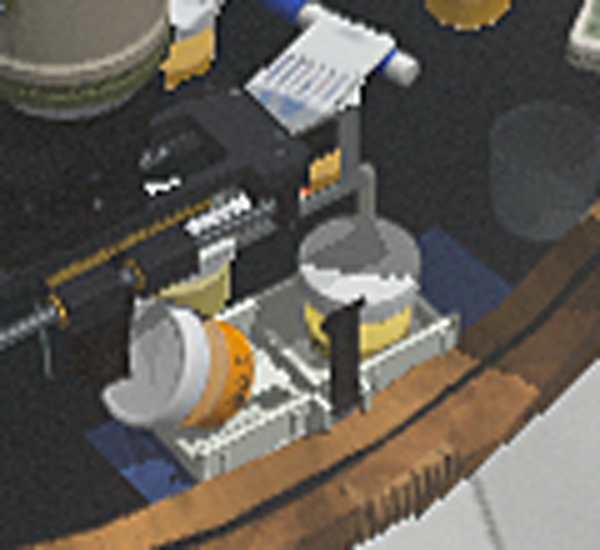

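The finger is just outside the lid, with its tip at about (118,385) in the crop. The pot is untouched. I'll push now.

In the tool's units: 0.022 m / 0.6 = 0.0367, 0.018 m / 0.6 = 0.03.

Call:
inch_along --deltas '[[[0,0.0083,0.0033],0,0],[[0,0.0167,0.0033],0,0],[[0,0.0233,0.0033],0,0],[[0,0.03,0.0017],0,0],[[0,0.0367,0.0017],0,0]]'

```text
time: 4.25
ee_pos: [0.4883, 0.2461, 0.0915]
eef_rot: [0.982, -0.191, -0.001, -0.0]
ft_force: [0.5, 0.6, 4.5]
width: 0.0003
grip_force: 1.9
```

Call:
inch_along --deltas '[[[0,0.0067,-0.0017],0,0],[[0,0.0133,-0.0033],0,0],[[0,0.02,-0.005],0,0],[[0,0.0267,-0.0067],0,0]]'

```text
time: 4.65
ee_pos: [0.482, 0.231, 0.0952]
eef_rot: [0.982, -0.191, -0.001, 0.0]
ft_force: [0.8, -0.3, -0.3]
width: 0.0004
grip_force: 0.0
```

```bash
python3 - <<'E'
from h import *; import cv2
S=cams.camera('scene'); cv2.imwrite('pics/s3.png',cv2.resize(S['img'][190:300,195:315,::-1],None,fx=5,fy=5,interpolation=cv2.INTER_CUBIC))
E
```

```text
(no output)
```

View pics/s3.png

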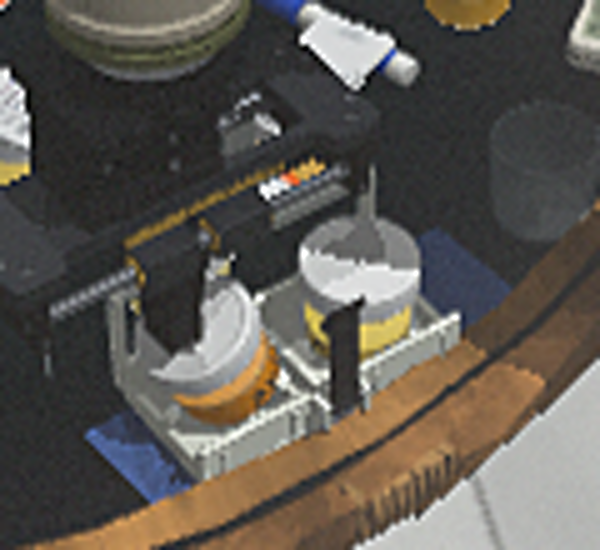

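The pot is now up to about 35° off vertical, with the finger on its lid face at crop (185,330). I'll keep pushing.

In the tool's units: 0.016 m / 0.6 = 0.0267, 0.012 m / 0.6 = 0.02.

Call:
inch_along --deltas '[[[0,0.0067,-0.0017],0,0],[[0,0.0133,-0.0017],0,0],[[0,0.02,-0.0033],0,0],[[0,0.0267,-0.0033],0,0],[[0,0.0267,-0.0033],0,0],[[0,0.0267,-0.0033],0,0]]'

```text
time: 5.3
ee_pos: [0.4763, 0.2166, 0.0973]
eef_rot: [0.982, -0.191, -0.001, -0.0]
ft_force: [0.6, -0.4, -0.1]
width: 0.0005
grip_force: 0.0
```

```bash
python3 - <<'E'
from h import *; import cv2
S=cams.camera('scene'); cv2.imwrite('pics/s4.png',cv2.resize(S['img'][190:300,195:315,::-1],None,fx=5,fy=5,interpolation=cv2.INTER_CUBIC))
E
```

```text
(no output)
```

View pics/s4.png

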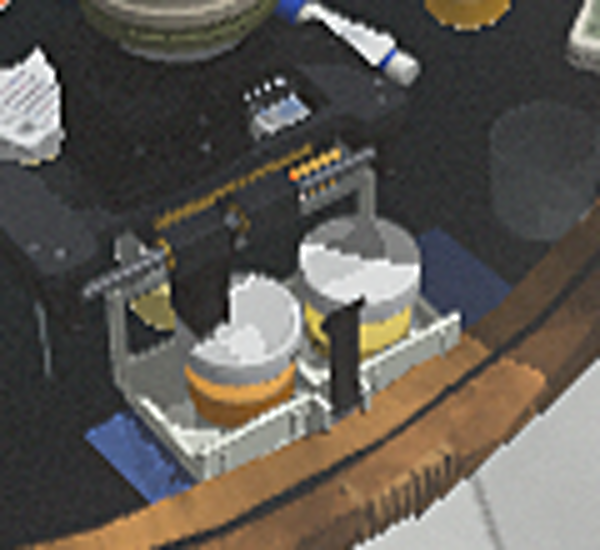

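The pot looks dropped in or nearly so, with the lid at crop (250,325). I'll withdraw upward, then check numerically.

In the tool's units: -0.13 m / 0.6 = -0.2167, 0.1 m / 0.6 = 0.1667.

Call:
inch_along --deltas '[[[0,0,-0.05],0,0],[[0,0,-0.1333],0,0],[[0,0,-0.2167],0,0],[[0.05,0.025,-0.2167],0,0],[[0.1167,0.0583,-0.2167],0,0],[[0.1667,0.085,-0.2167],0,0],[[0.1667,0.085,-0.2167],0,0],[[0.1667,0.085,-0.2167],0,0]]'

```text
time: 6.15
ee_pos: [0.5502, 0.1315, 0.2267]
eef_rot: [0.981, -0.192, -0.001, -0.0]
ft_force: [-0.4, 0.6, -0.1]
width: 0.0006
grip_force: 0.0
```

```bash
python3 go.py '[0.4565,0.169,0.2]'; python3 - <<'E'
from h import *; import cv2
W=cams.camera('wrist');S=cams.camera('scene');np.save('w2p.npy',W['pose'])
a=cv2.resize(S['img'][190:300,195:315],None,fx=4,fy=4,interpolation=cv2.INTER_CUBIC)
b=cv2.resize(W['img'],(480,360)); im=np.zeros((440,740,3),np.uint8)
# wrist crop centred on the carrier's projection
P=np.linalg.inv(W['pose'])@np.array([.46,.17,.05,1]); t=np.arctan2(np.hypot(P[0],P[1]),P[2]); u=W['fx']*t*P[:2]/np.hypot(P[0],P[1])+[W['cx'],W['cy']]; print('carrier in wrist',u,u.round())
u0=int(np.clip(u[0]-125,0,310)); v0=int(np.clip(u[1]-110,0,200)); print(u0,v0)
im[:,:480]=a; im=np.zeros((440,800,3),np.uint8); im[:,:300]=a[:,:300]; im[:,300:]=cv2.resize(W['img'][v0:v0+220,u0:u0+250],(500,440),interpolation=cv2.INTER_CUBIC)
cv2.imwrite('pics/c5.png',im[:,:,::-1])
E
```

```text
pos [0.5502 0.1315 0.2267] tool x [ 0.927 -0.376 -0.003] delta tool [-0.1008  0.0005  0.027 ] yaw -22.1 f [-0.39  0.6  -0.07] t 6.15
carrier in wrist [275.40850514 288.39849033] [275. 288.]
150 178
```

View pics/c5.png

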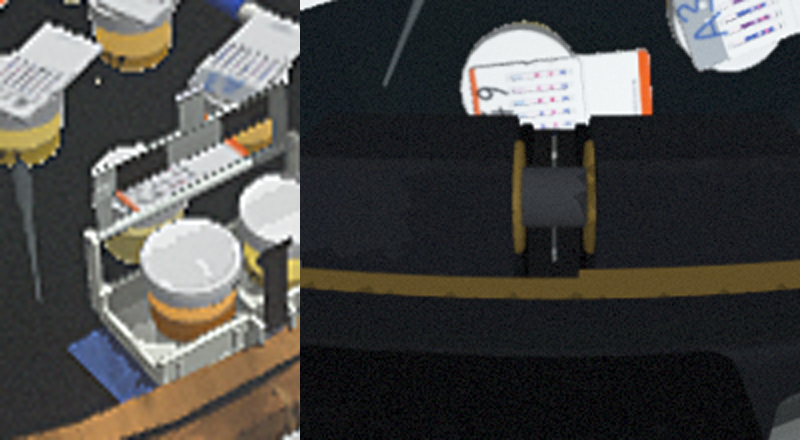

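The left half shows the amber pot upright, with its lid centre at crop (192,250) and its foot inside the walls. The bar is open behind. The wrist view is blocked by the fingers. Next I'll work out the bar angle by casting the tongue-tip pixel onto the carrier's y=0 plane.

```bash
python3 - <<'E'
from h import *
S=cams.camera('scene'); C=np.array([.4565,.169,.002]);a=np.radians(22);ex=np.array([np.cos(a),-np.sin(a),0]);ey=np.array([np.sin(a),np.cos(a),0])
c4=lambda u,v:((u+.5)/4-.5+195,(v+.5)/4-.5+190); cs=lambda u,v:((u+.5)/5-.5+195,(v+.5)/5-.5+190)
p=plane(*rays(S,c4(192,250)),.064)[0]-C; print('amber lid in carrier',(p@ex).round(4),(p@ey).round(4))
def yplane(uv,y):
    o,d=rays(S,uv);d=d[0];t=((C+y*ey-o)@ey)/(d@ey);q=o+d*t-C; return q@ex,q[2]
for n,uv,y in(('tongue tip',cs(240,118),0.0),('strip far top',cs(120,208),.0685),('strip near top',cs(355,102),-.0685)):
    x,z=yplane(uv,y); print(n,round(x,4),round(z,4),'angle',np.arctan2(z-.066,.04-x).round(3),'rad',np.hypot(z-.066,.04-x).round(4))
E
```

```text
amber lid in carrier 0.0016 0.0292
tongue tip 0.04 0.1424 angle 1.57 rad 0.0764
strip far top 0.0381 0.1245 angle 1.538 rad 0.0586
strip near top 0.0434 0.1142 angle 1.641 rad 0.0483
```

The amber lid sits at carrier (2, 29) mm, inside its place. The bar is nearly vertical, at about 1.57 rad. I'll come down behind it and swing it over.

In the tool's units: 0.09 m / 0.6 = 0.15, 0.087 m / 0.6 = 0.145.

Call:
inch_along --deltas '[[[0,0,0.075],0,0],[[0,0,0.145],0,0],[[0,0,0.145],0,0],[[-0.0417,0,0.145],0,0],[[-0.0667,0,0.145],0,0],[[-0.0833,0,0.145],0,0],[[-0.0983,0,0.1467],0,0],[[-0.1133,0,0.15],0,0],[[-0.1133,0,0.15],0,0]]'

```text
time: 7.2
ee_pos: [0.4861, 0.1578, 0.1373]
eef_rot: [0.982, -0.191, -0.001, -0.0]
ft_force: [0.4, -0.1, -0.1]
width: 0.0003
grip_force: 0.0
```

```bash
python3 go.py '[0.4565,0.169,0.2]'
```

```text
pos [0.4861 0.1578 0.1373] tool x [ 0.927 -0.374 -0.002] delta tool [-0.0317  0.0007 -0.0626] yaw -21.98 f [ 0.38 -0.08 -0.09] t 7.2
```

In the tool's units: 0.039 m / 0.6 = 0.065, -0.032 m / 0.6 = -0.0533.

Call:
inch_along --deltas '[[[-0.01,0,0.005],0,0],[[-0.02,0,0.0117],0,0],[[-0.03,0,0.02],0,0],[[-0.0375,0,0.0292],0,0],[[-0.045,0,0.04],0,0],[[-0.05,0,0.05],0,0],[[-0.0533,0,0.06],0,0],[[-0.0533,0,0.065],0,0],[[-0.0533,0,0.065],0,0]]'

```text
time: 8.1
ee_pos: [0.4568, 0.1695, 0.0979]
eef_rot: [0.982, -0.191, -0.001, 0.0]
ft_force: [-0.3, -0.6, 0.7]
width: 0.0003
grip_force: 0.5
```

```bash
python3 go.py '[0.4565,0.169,0.2]'
```

```text
pos [0.4568 0.1695 0.0979] tool x [ 0.927 -0.375 -0.003] delta tool [-0.0003  0.0006 -0.1021] yaw -22.02 f [-0.34 -0.62  0.72] t 8.1
```

Contact at about 1 N. I'll press down in small steps.

In the tool's units: 0.004 m / 0.6 = 0.0067, 0.003 m / 0.6 = 0.005.

Call:
inch_along --deltas '[[[0,0,0.0033],0,0],[[0,0,0.005],0,0],[[0,0,0.0067],0,0],[[0,0,0.0067],0,0]]'

```text
time: 8.5
ee_pos: [0.4572, 0.1693, 0.0941]
eef_rot: [0.982, -0.191, -0.001, -0.0]
ft_force: [-0.7, 0.3, 0.1]
width: 0.0003
grip_force: 0.1
```

Call:
inch_along --deltas '[[[0,0,0.0017],0,0],[[0,0,0.0033],0,0],[[0,0,0.0033],0,0]]'

```text
time: 8.8
ee_pos: [0.4572, 0.1693, 0.0922]
eef_rot: [0.982, -0.191, -0.001, -0.0]
ft_force: [-0.5, -0.1, 0.8]
width: 0.0001
grip_force: 0.7
```

Call:
inch_along --deltas '[[[0,0,0.0017],0,0],[[0,0,0.0033],0,0],[[0,0,0.0033],0,0]]'

```text
time: 9.1
ee_pos: [0.4573, 0.1694, 0.0915]
eef_rot: [0.982, -0.191, -0.001, -0.0]
ft_force: [-6.5, -2.3, 15.4]
width: 0.0005
grip_force: 8.4
```

In the tool's units: 0.0005 m / 0.6 = 0.0008.

Call:
inch_along --deltas '[[[0,0,0.0008],0,0],[[0,0,0.0008],0,0],[[0,0,0.0008],0,0]]'

```text
time: 9.4
ee_pos: [0.4573, 0.1693, 0.0914]
eef_rot: [0.982, -0.191, -0.001, -0.0]
ft_force: [-8.2, -3.8, 21.8]
width: 0.0
grip_force: 11.0
```

Call:
inch_along --deltas '[[[0,0,-0.0067],0,0],[[0,0,-0.0133],0,0],[[0,0,-0.0133],0,0],[[0,0,-0.0133],0,0],[[0,0,-0.0133],0,0]]'

```text
time: 9.9
ee_pos: [0.457, 0.1693, 0.0975]
eef_rot: [0.982, -0.191, -0.001, 0.0]
ft_force: [-0.7, 0.0, -0.3]
width: 0.0002
grip_force: 0.0
```

```bash
python3 - <<'E'
from h import *; import cv2
S=cams.camera('scene'); cv2.imwrite('pics/s6.png',S['img'][:,:,::-1])
C=np.array([.4565,.169,.002]);a=np.radians(22);ex=np.array([np.cos(a),-np.sin(a),0]);ey=np.array([np.sin(a),np.cos(a),0])
def pix(x,y,z):
    P=np.linalg.inv(S['pose'])@np.r_[C+x*ex+y*ey+[0,0,z],1]; return np.round([S['cx']+S['fx']*P[0]/P[2],S['cy']+S['fy']*P[1]/P[2]]).astype(int)
# bar far-end & near part if shut vs standing at 0.2 rad: columns of colour along vertical
for y in(.06,.04,-.03,-.06):
  print(y,[(round(z,3),S['img'][pix(0,y,z)[1],pix(0,y,z)[0]].tolist()) for z in(.06,.064,.068,.072,.078,.084,.09)])
E
```

```text
0.06 [(0.06, [217, 223, 218]), (0.064, [216, 220, 217]), (0.068, [228, 231, 233]), (0.072, [224, 227, 223]), (0.078, [126, 128, 127]), (0.084, [138, 138, 139]), (0.09, [106, 111, 121])]
0.04 [(0.06, [196, 201, 197]), (0.064, [196, 202, 198]), (0.068, [168, 172, 169]), (0.072, [171, 174, 183]), (0.078, [120, 124, 124]), (0.084, [127, 128, 127]), (0.09, [128, 129, 128])]
-0.03 [(0.06, [194, 203, 196]), (0.064, [190, 195, 190]), (0.068, [187, 192, 189]), (0.072, [191, 197, 193]), (0.078, [203, 207, 202]), (0.084, [124, 128, 125]), (0.09, [130, 133, 132])]
-0.06 [(0.06, [122, 129, 124]), (0.064, [107, 110, 109]), (0.068, [116, 119, 114]), (0.072, [118, 122, 118]), (0.078, [128, 132, 129]), (0.084, [47, 46, 48]), (0.09, [46, 43, 49])]
```

In the tool's units: 0.2 m / 0.6 = 0.3333, -0.12 m / 0.6 = -0.2.

Call:
inch_along --deltas '[[[0,0,-0.0667],0,0],[[0,0,-0.1333],0,0],[[0,0,-0.2],0,0],[[0,0,-0.2],0,0],[[0,0.0833,-0.2],0,0],[[0,0.1667,-0.2],0,0],[[0,0.25,-0.2],0,0],[[0,0.3333,-0.2],0,0],[[0,0.3333,-0.2],0,0],[[0,0.3333,-0.2],0,0],[[0,0.3333,-0.2],0,0]]'

```text
time: 11.05
ee_pos: [0.3825, -0.0153, 0.2176]
eef_rot: [0.982, -0.191, -0.001, -0.0]
ft_force: [0.9, 0.9, 0.7]
width: 0.0007
grip_force: 0.0
```

```bash
cat > chk.py <<'E'
from h import *; import cv2
A=cv2.imread('pics/scene0.png')[:,:,::-1].astype(int); S=cams.camera('scene'); B=S['img'].astype(int); T=cams.camera('top')['img'].astype(int); T0=cv2.imread('pics/top0.png')[:,:,::-1].astype(int)
C=np.array([.4565,.169,.002]);a=np.radians(22);ex=np.array([np.cos(a),-np.sin(a),0]);ey=np.array([np.sin(a),np.cos(a),0])
def pix(x,y,z):
    P=np.linalg.inv(S['pose'])@np.r_[C+x*ex+y*ey+[0,0,z],1]; return [S['cx']+S['fx']*P[0]/P[2],S['cy']+S['fy']*P[1]/P[2]]
def mask(q): m=np.zeros(B.shape[:2],np.uint8); cv2.fillPoly(m,[np.round(q).astype(np.int32)],1); return m>0
def strip(th,s0=.030,s1=.050,y0=-.066,y1=.066): 
    f=lambda s,y: pix(.04-s*np.cos(th)+.002*np.sin(th),y,.066+s*np.sin(th)+.002*np.cos(th)); return mask([f(s0,y0),f(s1,y0),f(s1,y1),f(s0,y1)])
ref=A[strip(1.57)].mean(0)
print('open-bar colour at start',ref.round())
for th in(0.02,.1,.2,.4,.8,1.2,1.57,1.8):
    q=B[strip(th)]; print(th,'median',np.median(q,0),'std',q.std(0).mean().round(1),'gap12-26',B[strip(th,.010,.026,-.05,.05)].std().round(1),'tongue',np.median(B[strip(th,.056,.074,-.006,.006)],0), 'was', np.median(A[strip(th)],0), np.median(A[strip(th,.056,.074,-.006,.006)],0))
Bc=cv2.resize(S['img'][190:300,195:315],None,fx=5,fy=5,interpolation=cv2.INTER_CUBIC); cv2.imwrite('pics/end.png',Bc[:,:,::-1])
E
python3 chk.py; python3 go.py '[0,0,0]'
```

```text
open-bar colour at start [106. 108. 105.]
0.02 median [210. 216. 211.] std 12.8 gap12-26 81.7 tongue [206. 213. 207.] was [203. 183. 177.] [114. 114. 106.]
0.1 median [211. 216. 211.] std 27.4 gap12-26 80.3 tongue [207. 214. 210.] was [199. 178. 177.] [121. 123. 118.]
0.2 median [209. 214. 210.] std 44.7 gap12-26 67.5 tongue [209. 214. 211.] was [161. 155. 143.] [207.5 208.  209. ]
0.4 median [209. 214. 210.] std 75.6 gap12-26 53.2 tongue [208. 214. 209.] was [130. 124.  81.] [207. 210. 209.]
0.8 median [218. 225. 218.] std 52.0 gap12-26 7.7 tongue [161.  166.  162.5] was [196. 203. 197.] [152.5 157.5 153.5]
1.2 median [198.  171.  172.5] std 52.6 gap12-26 48.3 tongue [210. 208. 214.] was [181. 157. 130.] [121. 123. 120.]
1.57 median [204.  199.5 202. ] std 44.8 gap12-26 43.1 tongue [53. 54. 55.] was [117.  120.  116.5] [123. 126. 124.]
1.8 median [172.5 161.5 165. ] std 63.2 gap12-26 41.7 tongue [53. 56. 56.] was [120. 124. 121.] [50. 52. 53.]
pos [ 0.3826 -0.0151  0.2175] tool x [ 0.928 -0.373 -0.002] delta tool [-0.3601  0.1286  0.2185] yaw -21.92 f [ 0.16 -0.27 -0.5 ] t 11.15
```

After the retreat the bar stays shut. The strip is most uniform at 0.02 rad (std 13, rising quickly at larger angles), and nothing stands at its old open position. Only the catch can be holding it, so I'm handing in.

```bash
python3 -c "
from bench import r, cams
print(r.close_job())"
```

```text
the job is handed in; nothing more can be done
None
```

I tipped the amber pot upright into its place, swung the hold-down bar over and pressed it (about 22 N) until it stayed shut after I let go, so the catch must be holding it; I handed in at about 11 s of the 48 s, with the robot clear, and the verdict was not shown to me.

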